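# Fetch the hardness gauge from behind the containers

### The arm

A 7-joint arm with a two-finger parallel gripper is mounted at the origin on the work surface. World frame = base frame: x ahead of the robot, y to its left, z up, the work surface at z = 0. Lengths are in m, angles in rad, forces in N, time in s.
With the tool pointing down it reaches from about 0.425 to 0.8 m from the base axis. Payload 8.3 kg.
Tool frame: the origin (TCP) lies at the very end of the fingers, on their centre line; the grasp point (between the pads) lies 19 mm behind it (env.grasp_offset is the distance from the TCP to the grasp point, in m); z points along the fingers, y is the direction in which the jaws open and shut (so a half turn about z gives the same grasp; the last joint's range is limited). The gripper opens to 85 mm and grips with 20 to 120 N. Pads are 22 mm wide; open, the fingers measure 114 mm over their backs; the gripper's body (76 mm by 85 mm) begins 54 mm behind the grasp point. The pads swing forward as they close: fully open they stand 13 mm farther back than shut.
Start: joints at [-1.373, 0.383, 0.016, 1.37, -0.006, 1.388, -0.046], TCP at [0.161, 0.604, 0.231] pointing down, gripper open.
Joint ranges: [-2.95, 2.95], [-0.25, 2.06], [-1.52, 1.56], [0.18, 2.33], [-1.44, 4.58], [0.02, 2.06], [-3.01, 3.01]. Speed limits (rad/s): [2.39, 2.39, 3.01, 3.01, 3.14, 3.14, 3.14].

### API

Orientations are given as a unit quaternion [w, x, y, z].
In Python, from cell import env, hand, solve_ik, eyes, order gives the robot as it stands. Calls block until the motion is done:
- env.move_pose(position, orientation): joint-space move of the TCP to a pose.
- env.line_to(position, speed=0.15, ori=None): straight line of the TCP; ori=None keeps the orientation; speed is the mean speed in m/s.
- env.set_joints(angles): joint-space move.
- hand.grip(opening, squeeze=None): finger opening in m; squeeze is the grip in N (None keeps the last); returns when the fingers have stopped.
- env.wait(seconds).
- solve_ik(position, orientation): joint angles nearest the present ones, or None.
- env.get_obs(): the state.
- eyes.grab_frame(name): name is "scene" or "top"; returns a dict with "img" (480x640x3 uint8, blue, green, red), "fx", "fy", "cx", "cy" (pixels), "k1" (the pictures are not rectified: a ray, as slopes to the right and down, at radius r is drawn at 1 + k1 r^2 times it, then the intrinsics apply), "extrinsics" (4x4, takes a point from world to camera coordinates). Camera axes: x right, y down, z forward; pixel columns grow to the right and rows downward; lengths in m; the calibration is good to about 2 mm. A picture is of the moment at which its call begins. There is no depth.
A pose or a line that the arm cannot do raises env.PlanningError and nothing moves.
- order.close_job(): hands the job in, once; it reports no verdict.
Trained networks look in the newest picture that a camera, given by its name, has taken for a name from the list of things; names that differ only in an ending like _2 or _b are one class to them, and where a whole thing is asked for, a point or a joint stands for the part that bears it (a point fixed in the world has none). Each returns a list of dicts, best first, with "conf" (0 to 1); they miss things now and then, are a little off and sometimes report something else, mostly with a low value. They report only what shows in the picture. A call takes as long as a camera call.
- eyes.find_in(name, camera): "rect" ([left, top, right, bottom] as shares, 0 to 1, of the picture: columns of its width, rows of its height, round what is visible of it).
The state is a dict: "time_s": time; "joint_pos": joint angles; "qvel": joint speeds; "joint_efforts": joint torques, N m; "position": TCP position; "orientation": TCP orientation; "ft_force": force on the tool from outside, world axes, zero at the start; "moment": the same for the moment, N m; "opening": finger opening in m.
Only numpy, scipy, OpenCV 4.12 (cv2) and the standard library are available. Lean on these libraries where they do the work, as an engineer would, in place of code of your own. Each camera call takes 0.05 s, during which the arm holds its last target. There are 200 camera calls.

### The job

Clear the round tin, the square canister and the oblong bottle off their cork pads into the grey side tray, standing upright, before you touch the dial gauge that lies behind them. Then lay the gauge flat in the middle of the cream panel, lengthwise midway between its two ribs (dial at either end), and only after that stand each container back upright on the middle of its own cork pad (the one of its shape). Set everything down gently rather than dropping it, never let a container fall over, and leave the tape roll where it lies.

Things in the scene. Friction and masses are not known exactly. Their poses are not given: they have to be found in the camera images.
- tin_c (a point): Round metal tin with a paper band, 52 mm diameter, 96 mm high, 0.2 to 0.4 kg, loose, standing on the round cork pad. Point at its centre, 48 mm above its underside; z up its axis.
- canister_c (a point): Square grey plastic canister, loose, 0.2 to 0.4 kg, standing on the square cork pad: body 48 x 48 mm and 88 mm high, with a black cap of 26 mm diameter on top to 102 mm in all. Point at its centre, 51 mm above its underside; x and y square to its sides, z up.
- bottle_c (a point): Oblong white plastic bottle, loose, 0.2 to 0.4 kg, standing on the oblong cork pad: body 58 mm (its x) by 34 mm (its y) and 92 mm high, with a black cap of 20 mm diameter on top to 112 mm in all. Point at its centre, 56 mm above its underside; z up.
- gauge_c (a point): Hand-held dial gauge lying flat on the plywood board beyond the containers, loose, 0.16 kg, 139 mm long: black round handle, 26 mm diameter (-55 to +25 mm in x from the point), flat steel dial head 44 mm wide, 22 mm thick, white face up (+25 to +69 mm), thin steel tip at the other end. Point on the handle's axis near the centre of mass, 13 mm above its underside; x towards the dial, z up.
- round_pad: Home of the tin: round cork pad, 78 mm diameter, 4 mm thick, fixed on an 8 mm plywood board on the bench. Origin at the centre of its underside, 8 mm above the bench. The three pads stand in a row along their y, 90 mm centre to centre, in any order, all with one yaw; the gauge lies about 75 mm beyond that row (+x).
- square_pad: Home of the canister: square cork pad, 74 x 74 mm, 4 mm thick, fixed on the same board. Origin at the centre of its underside; x and y along its sides.
- oblong_pad: Home of the bottle: oblong cork pad, 86 mm (x) by 58 mm (y), 4 mm thick, fixed on the same board. Origin at the centre of its underside.
- panel: Cream moulded panel, 250 mm (x) by 172 mm (y), fixed on a slightly larger wooden board on the bench. Origin on the bench under its centre; the flat top is 32 mm above the origin. Two ribs run along x, 10 mm wide and 5 mm high, centred 74 mm either side of the middle.
- tray: Side area: fixed low grey metal tray, 320 mm (x) by 140 mm (y) outside, rim 14 mm high, walls and floor 4 mm thick. Origin on the bench under its centre, inner floor 4 mm above it. The three containers fit in one row along x, 90 mm apart. It lies to one side of the pads and the panel to the other; which side varies.
- tape: Roll of masking tape lying flat on the bench between robot and board, 90 mm outer diameter, 24 mm high, loose; not to be disturbed. Origin at the centre of its underside.

How it is judged:
On the way, in this order (a step that is already met when the one before it is completed fails the run):
1. all three containers stand released and upright in the side tray, the gauge still where it lay (x of tin_c in the frame of tray between -0.15 and 0.15 m and y of tin_c in the frame of tray between -0.06 and 0.06 m and z of tin_c in the frame of tray between 0.046 and 0.06 m and angle between each of tin_c, canister_c, bottle_c's own z axis and vertical below 0.12 rad and x of canister_c in the frame of tray between -0.15 and 0.15 m and y of canister_c in the frame of tray between -0.06 and 0.06 m and z of canister_c in the frame of tray between 0.049 and 0.063 m and x of bottle_c in the frame of tray between -0.15 and 0.15 m and y of bottle_c in the frame of tray between -0.06 and 0.06 m and z of bottle_c in the frame of tray between 0.054 and 0.068 m and linear speed of each of tin, canister, bottle below 0.02 m/s and contact force between the fingers and tin below 0.1 N and contact force between the fingers and canister below 0.1 N and contact force between the fingers and bottle below 0.1 N and distance of gauge_c from where it was at the start of the episode below 0.02 m), for 0.2 s.
2. the gauge lies released in the middle of the panel, lengthwise between the ribs, the containers still in the tray (horizontal distance between gauge_c and panel below 0.015 m and z of gauge_c in the frame of panel between 0.04 and 0.05 m and angle between the x axis of gauge_c and the x axis of panel, either way round below 0.2 rad and angle between gauge_c's own z axis and vertical below 0.15 rad and linear speed of gauge below 0.02 m/s and contact force between the fingers and gauge below 0.1 N and x of tin_c in the frame of tray between -0.15 and 0.15 m and y of tin_c in the frame of tray between -0.06 and 0.06 m and z of tin_c in the frame of tray between 0.046 and 0.06 m and angle between each of tin_c, canister_c, bottle_c's own z axis and vertical below 0.12 rad and x of canister_c in the frame of tray between -0.15 and 0.15 m and y of canister_c in the frame of tray between -0.06 and 0.06 m and z of canister_c in the frame of tray between 0.049 and 0.063 m and x of bottle_c in the frame of tray between -0.15 and 0.15 m and y of bottle_c in the frame of tray between -0.06 and 0.06 m and z of bottle_c in the frame of tray between 0.054 and 0.068 m), for 0.2 s.
At the end, for the whole second after the job is handed in: Gauge flat on the panel, within 15 mm of its middle and 0.2 rad of the ribs' direction; tin, canister and bottle upright (0.1 rad) on the cork pads of their own shape, each within 15 mm of the pad's centre; all released and at rest; tape roll within 20 mm of its start (horizontal distance between gauge_c and panel below 0.015 m and z of gauge_c in the frame of panel between 0.04 and 0.05 m and angle between the x axis of gauge_c and the x axis of panel, either way round below 0.2 rad and angle between gauge_c's own z axis and vertical below 0.15 rad and linear speed of each of gauge, tin, canister, bottle below 0.02 m/s and contact force between the fingers and gauge below 0.1 N and horizontal distance between tin_c and round_pad below 0.015 m and z of tin_c in the frame of round_pad between 0.048 and 0.056 m and angle between each of tin_c, canister_c, bottle_c's own z axis and vertical below 0.1 rad and horizontal distance between canister_c and square_pad below 0.015 m and z of canister_c in the frame of square_pad between 0.051 and 0.059 m and horizontal distance between bottle_c and oblong_pad below 0.015 m and z of bottle_c in the frame of oblong_pad between 0.056 and 0.064 m and contact force between the fingers and tin below 0.1 N and contact force between the fingers and canister below 0.1 N and contact force between the fingers and bottle below 0.1 N and distance of tape from where it was at the start of the episode below 0.02 m); the robot touches nothing.
It fails at once if a container falls over (tilts more than 0.6 rad) (angle between any of tin_c, canister_c, bottle_c's own z axis and vertical above 0.6 rad).
It fails at once if a container or the gauge is dropped from more than about 3 cm (falls freely faster than 0.75 m/s) ((linear speed of tin above 0.75 m/s and contact force between the fingers and tin below 0.1 N) or (linear speed of canister above 0.75 m/s and contact force between the fingers and canister below 0.1 N) or (linear speed of bottle above 0.75 m/s and contact force between the fingers and bottle below 0.1 N) or (linear speed of gauge above 0.75 m/s and contact force between the fingers and gauge below 0.1 N)).
It fails at once if the tape roll is moved by more than 20 mm (distance of tape from where it was at the start of the episode above 0.02 m).
It also fails if it takes over 149 s, if anything falls off the work surface, if the arm or the gripper's body presses on something with over 40 N, if the wrist force passes 120 N, or if a joint passes its speed limit or range.

## Working session

There is one attempt and no reset: what is moved stays moved. The work goes in short steps, each a Python script; the robot and the scene stay as the last script left them, time stands still between calls to the robot, and variables do not carry over. Pictures are saved under pics/ and viewed, about 12 in all and at most 16, crops included, and the job is handed in when it is done.

```bash
ls; mkdir -p pics; python3 - <<'E'
from cell import env,eyes
import cv2,numpy as np
for c in ("top","scene"):
    f=eyes.grab_frame(c); cv2.imwrite(f"pics/{c}0.png",f["img"])
    print(c,f["fx"],f["fy"],f["cx"],f["cy"],f["k1"]); print(np.round(f["extrinsics"],4).tolist())
    for n in ["tin","canister","bottle","gauge","round_pad","square_pad","oblong_pad","panel","tray","tape"]:
        try:
            r=eyes.find_in(n+"_c" if n in("tin","canister","bottle","gauge") else n,c)
            print(n,[(round(d["conf"],2),np.round(np.array(d["rect"])*[640,480,640,480]).tolist()) for d in r[:2]])
        except Exception as e: print(n,e)
print(env.get_obs()["time_s"],env.grasp_offset)
E
```

```text
pics
top 500.0216360413405 500.0216360413405 320.6657085843442 234.09771921716458 -0.05374088314348689
[[-0.0288, -0.9994, -0.0211, 0.023], [-0.997, 0.0302, -0.0714, 0.5272], [0.0719, 0.0189, -0.9972, 1.0247], [0.0, 0.0, 0.0, 1.0]]
tin [(0.79, [278.0, 186.0, 304.0, 216.0]), (0.29, [320.0, 180.0, 348.0, 211.0])]
canister [(0.65, [322.0, 177.0, 348.0, 210.0])]
bottle [(0.91, [367.0, 165.0, 389.0, 200.0])]
gauge [(0.94, [314.0, 143.0, 377.0, 175.0])]
round_pad [(0.63, [273.0, 189.0, 315.0, 223.0])]
square_pad [(0.61, [319.0, 177.0, 357.0, 214.0])]
oblong_pad [(0.92, [362.0, 171.0, 396.0, 211.0])]
panel [(0.97, [113.0, 194.0, 211.0, 324.0])]
tray [(0.86, [434.0, 158.0, 524.0, 319.0])]
tape [(0.69, [318.0, 278.0, 359.0, 321.0])]
scene 434.1152632584974 434.1152632584974 328.3391149584638 236.8230173566208 -0.10543036218779414
[[-0.2042, 0.9789, -0.0077, 0.0914], [0.5357, 0.1052, -0.8379, -0.2309], [-0.8194, -0.1752, -0.5458, 1.1943], [0.0, 0.0, 0.0, 1.0]]
tin [(0.88, [332.0, 229.0, 372.0, 298.0])]
canister [(0.65, [275.0, 232.0, 308.0, 297.0]), (0.25, [461.0, 221.0, 596.0, 339.0])]
bottle [(0.57, [218.0, 223.0, 252.0, 299.0])]
gauge [(0.57, [214.0, 301.0, 310.0, 335.0])]
round_pad [(0.93, [328.0, 277.0, 376.0, 310.0])]
square_pad [(0.93, [267.0, 272.0, 317.0, 307.0]), (0.65, [212.0, 271.0, 261.0, 308.0])]
oblong_pad [(0.86, [211.0, 270.0, 262.0, 306.0])]
panel [(0.6, [462.0, 216.0, 598.0, 341.0])]
tray [(0.87, [82.0, 194.0, 221.0, 299.0])]
tape [(0.84, [298.0, 203.0, 344.0, 236.0])]
1.1 0.0187
```

```bash
python3 - <<'E'
import cv2
i=cv2.imread("pics/top0.png")[130:330,240:540]
cv2.imwrite("pics/top0c.png",cv2.resize(i,(780,520),interpolation=cv2.INTER_CUBIC))
E
```

```text
(no output)
```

View pics/top0.png

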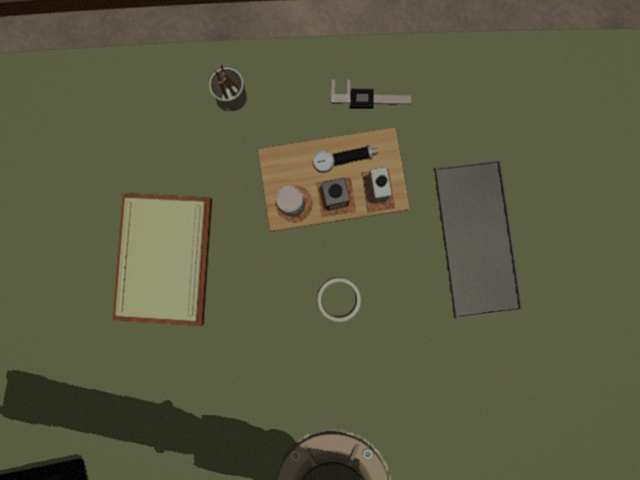

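View pics/top0c.png

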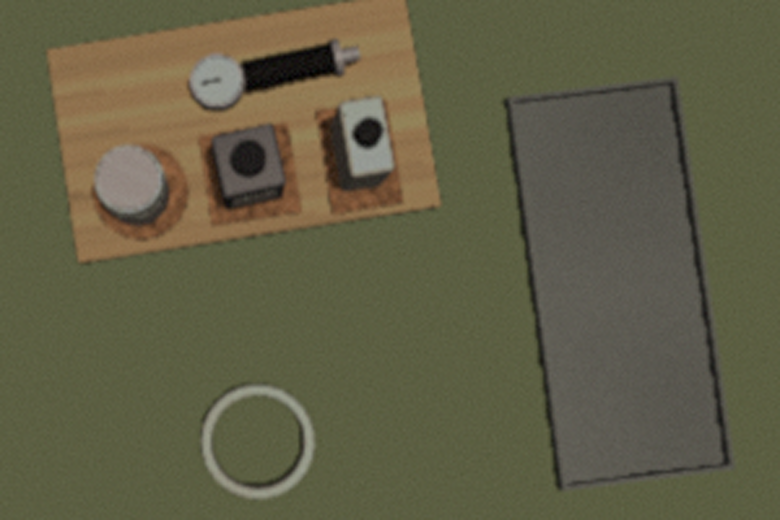

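View pics/scene0.png

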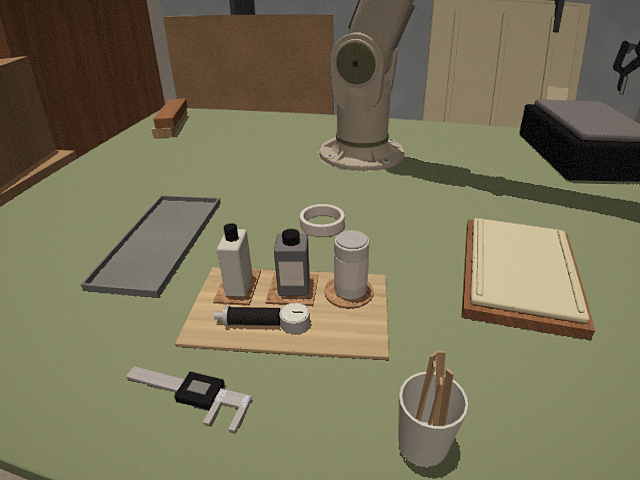

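```bash
cat >h.py <<'E'
import numpy as np,cv2
from cell import env,hand,solve_ik,eyes,order
from scipy.spatial.transform import Rotation as R
def K(f): return np.array([[f["fx"],0,f["cx"]],[0,f["fy"],f["cy"]],[0,0,1]]),np.array([f["k1"],0,0,0.])
def p2w(f,px,z):
    k,d=K(f); n=cv2.undistortPoints(np.array(px,float).reshape(-1,1,2),k,d).reshape(-1,2)
    E=f["extrinsics"]; Rm=E[:3,:3]; c=-Rm.T@E[:3,3]
    r=np.c_[n,np.ones(len(n))]@Rm
    return c[:2]+r[:,:2]*((z-c[2])/r[:,2:3])
def w2p(f,P):
    k,d=K(f);E=f["extrinsics"]
    return cv2.projectPoints(np.array(P,float).reshape(-1,1,3),cv2.Rodrigues(E[:3,:3])[0],E[:3,3],k,d)[0].reshape(-1,2)
def rect(x,y,yaw,lx,ly,z):
    c,s=np.cos(yaw),np.sin(yaw)
    return [(x+c*a*lx/2-s*b*ly/2,y+s*a*lx/2+c*b*ly/2,z) for a,b in((1,1),(1,-1),(-1,-1),(-1,1))]
def circ(x,y,r,z): return [(x+r*np.cos(t),y+r*np.sin(t),z) for t in np.linspace(0,6.283,24)]
def draw(f,polys,col=(0,0,255),s=1):
    im=f["img"].copy() if s==1 else cv2.resize(f["img"],None,fx=s,fy=s,interpolation=cv2.INTER_CUBIC)
    for P in polys: cv2.polylines(im,[np.int32(np.round(((w2p(f,P)+.5)*s-.5)*8))],True,col,1,cv2.LINE_AA,3)
    return im
E
python3 - <<'E'
from h import *
f=eyes.grab_frame("top")
C=lambda l:np.array(l)/2.6+[240,130]
def fit(name,px,z):
    w=p2w(f,px,z); (c,sz,a)=cv2.minAreaRect(w.astype(np.float32)); print(name,"mean",w.mean(0).round(4),"pts",w.round(3).tolist(),"rect",np.round(c,4),np.round(sz,4),round(a,1))
    return w
fit("board",C([(50,48),(407,-2),(440,206),(79,262)]),.008)
fit("tray",C([(505,98),(674,82),(731,465),(559,488)]),.014)
fit("square",C([(198,135),(289,124),(301,212),(210,226)]),.012)
fit("obl2",C([(403,203),(330,213)]),.012)
fit("cancap",C([(247,158)]),.114); fit("can",C([(212,136),(272,125),(284,192),(226,207)]),.1)
fit("botcap",C([(368,132)]),.124); fit("bot",C([(341,100),(383,97),(392,172),(349,178)]),.104)
fit("tin",C([(129,182)]),.108)
fit("roundpad R/B",C([(188,190),(148,240)]),.012)
fit("gauge dial",C([(217,82)]),.032); fit("handle",C([(244,76),(337,57)]),.021)
hsv=cv2.cvtColor(f["img"],cv2.COLOR_BGR2HSV); b=hsv[180:340,100:225]
m=cv2.morphologyEx(((b[...,2]>150)&(b[...,0]>20)).astype(np.uint8),cv2.MORPH_CLOSE,np.ones((7,7)))
ys,xs=np.nonzero(m); print(len(ys))
hull=cv2.convexHull(np.c_[xs+100,ys+180].astype(np.int32)).reshape(-1,2)
fit("panel",hull,.032)
fit("tape",[(339.5,300)],.024)
E
```

```text
board mean [ 0.6449 -0.0236] pts [[0.717, 0.134], [0.749, -0.161], [0.575, -0.181], [0.539, 0.114]] rect [ 0.6446 -0.0237] [0.1791 0.2973] 6.5
tray mean [ 0.5095 -0.3207] pts [[0.662, -0.237], [0.671, -0.376], [0.36, -0.405], [0.346, -0.266]] rect [ 0.5102 -0.3207] [0.3169 0.1395] 5.3
square mean [ 0.6058 -0.027 ] pts [[0.639, 0.014], [0.646, -0.06], [0.574, -0.068], [0.564, 0.006]] rect [ 0.6057 -0.027 ] [0.0752 0.0747] 5.8
obl2 mean [ 0.5752 -0.1208] pts [[0.578, -0.15], [0.572, -0.091]] rect [ 0.5752 -0.1208] [0.0597 0.    ] 96.1
cancap mean [ 0.6029 -0.0241] pts [[0.603, -0.024]] rect [ 0.6029 -0.0241] [0. 0.] 0.0
can mean [ 0.5999 -0.0252] pts [[0.623, 0.001], [0.629, -0.044], [0.579, -0.051], [0.569, -0.008]] rect [ 0.5991 -0.0253] [0.0544 0.0455] 8.7
botcap mean [ 0.6176 -0.1124] pts [[0.618, -0.112]] rect [ 0.6176 -0.1124] [0. 0.] 0.0
bot mean [ 0.6177 -0.1131] pts [[0.646, -0.095], [0.647, -0.127], [0.591, -0.131], [0.587, -0.099]] rect [ 0.6175 -0.1134] [0.0588 0.0321] 3.7
tin mean [0.5887 0.0635] pts [[0.589, 0.064]] rect [0.5887 0.0635] [0. 0.] 0.0
roundpad R/B mean [0.5745 0.0401] pts [[0.594, 0.023], [0.555, 0.057]] rect [0.5745 0.0401] [0.052 0.   ] 139.9
gauge dial mean [ 0.6782 -0.003 ] pts [[0.678, -0.003]] rect [ 0.6782 -0.003 ] [0. 0.] 0.0
handle mean [ 0.6914 -0.0628] pts [[0.685, -0.025], [0.698, -0.101]] rect [ 0.6914 -0.0628] [0.077 0.   ] 99.9
8374
panel mean [0.476  0.3276] pts [[0.595, 0.255], [0.553, 0.258], [0.444, 0.265], [0.386, 0.27], [0.362, 0.273], [0.36, 0.275], [0.36, 0.279], [0.365, 0.344], [0.368, 0.376], [0.373, 0.416], [0.375, 0.435], [0.514, 0.424], [0.613, 0.415], [0.613, 0.404], [0.609, 0.351], [0.602, 0.274], [0.599, 0.255]] rect [0.4868 0.3439] [0.1638 0.2423] 85.2
tape mean [ 0.3902 -0.0275] pts [[0.39, -0.027]] rect [ 0.3902 -0.0275] [0. 0.] 0.0
```

```bash
cat >>h.py <<'E'
D=np.deg2rad
py=D(6.3); SQ=np.array([.6055,-.027]); rd=np.array([-np.sin(py),np.cos(py)])
PAD=dict(tin=SQ+.09*rd,canister=SQ,bottle=SQ-.09*rd)
OBJ=dict(tin=(.589,.0635,0),canister=(.602,-.0245,D(8)),bottle=(.6176,-.1127,D(4.5)))
PANEL=(.487,.344,D(-4.8)); TRAY=(.510,-.3207,D(5.3)); GAUGE=(.688,-.048,D(102.4))
def model():
    t=OBJ['tin'];c=OBJ['canister'];b=OBJ['bottle']
    L=[circ(*t[:2],.026,.108),circ(*t[:2],.026,.012),rect(*c,.048,.048,.1),circ(*c[:2],.013,.114),rect(*b,.058,.034,.104),circ(*b[:2],.01,.124),
     circ(*PAD['tin'],.039,.012),rect(*SQ,py,.074,.074,.012),rect(*PAD['bottle'],py,.086,.058,.012),
     rect(*PANEL,.25,.172,.032),rect(*TRAY,.32,.14,.014)]
    g=GAUGE;u=np.array([np.cos(g[2]),np.sin(g[2])]);q=np.array(g[:2])
    L+=[rect(*(q-.015*u),g[2],.08,.026,.021),circ(*(q+.047*u),.022,.030)]
    return L
E
python3 - <<'E'
from h import *
cv2.imwrite("pics/o1.png",draw(eyes.grab_frame("top"),model(),s=2)[260:720,200:1080][:, :])
im=draw(eyes.grab_frame("scene"),model(),s=2)[380:720,140:1220]
cv2.imwrite("pics/o2.png",cv2.resize(im,(800,252*1)))
a=cv2.imread("pics/o1.png");cv2.imwrite("pics/o.png",np.vstack([cv2.resize(a,(800,418)) if 0 else a[:345,240:640+400][:, :640].copy() if 0 else cv2.resize(a,(640,335)),cv2.resize(im,(640,201))]))
E
```

```text
(no output)
```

View pics/o.png

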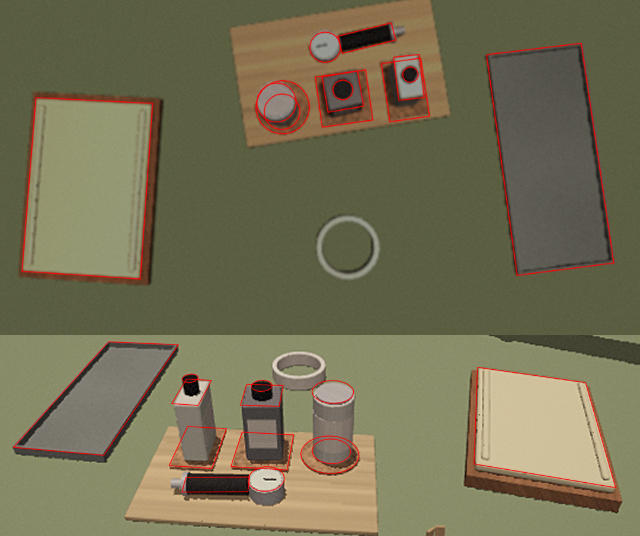

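```bash
cat >>h.py <<'E'
def ori(y): 
    q=(R.from_euler('z',y)*R.from_euler('x',np.pi)).as_quat(); return [q[3],q[0],q[1],q[2]]
TZ=dict(tin=.048,canister=.047,bottle=.052)   # TCP above the container's underside
WID=dict(tin=.052,canister=.048,bottle=.034)
HI=.25
def st(s=""):
    o=env.get_obs(); print(s,round(o["time_s"],1),np.round(o["position"],4),"op",round(o["opening"],4),"F",np.round(o["ft_force"],1))
def go(x,y,yaw,v=.35):
    p=np.array(env.get_obs()["position"])
    try: env.line_to([x,y,HI],v,ori(yaw))
    except env.PlanningError: print("pose move"); env.move_pose([x,y,HI],ori(yaw))
def pick(n,x,y,yaw,base):
    hand.grip(WID[n]+.024); go(x,y,yaw)
    env.line_to([x,y,base+TZ[n]],.15); hand.grip(WID[n]-.01,40); st("grip "+n)
    env.line_to([x,y,HI],.15); st("up")
def place(n,x,y,yaw,base):
    go(x,y,yaw,.25); env.line_to([x,y,base+TZ[n]+.03],.15); env.line_to([x,y,base+TZ[n]+.001],.04); st("down")
    hand.grip(WID[n]+.024); env.wait(.2); env.line_to([x,y,HI],.2); st("placed "+n)
def slot(k):
    c,s=np.cos(TRAY[2]),np.sin(TRAY[2]); return TRAY[0]+c*k*.09,TRAY[1]+s*k*.09,TRAY[2]
SLOT=dict(bottle=0,canister=1,tin=-1)
E
python3 - <<'E'
from h import *
for p in [(.6176,-.1127,D(4.5)),slot(-1),slot(0),slot(1),(*GAUGE[:2],D(-77.6)),PANEL]:
  for z in (HI,.06): print(p, z, np.round(solve_ik([p[0],p[1],z],ori(p[2])),2) if solve_ik([p[0],p[1],z],ori(p[2])) is not None else None)
b=OBJ['bottle']
hand.grip(.058); env.move_pose([b[0],b[1],HI],ori(b[2])); st()
pick('bottle',*b,.012)
E
```

```text
(0.6176, -0.1127, np.float64(0.07853981633974483)) 0.25 [-0.47  0.5   0.9   1.36 -0.38  1.47 -1.08]
(0.6176, -0.1127, np.float64(0.07853981633974483)) 0.06 [-0.54  0.73  1.    1.6  -0.66  1.17 -0.89]
(np.float64(0.4203847771633876), np.float64(-0.3290133528701905), np.float64(0.09250245035569947)) 0.25 [-0.4   0.39  1.32  1.63 -0.38  1.42 -0.52]
(np.float64(0.4203847771633876), np.float64(-0.3290133528701905), np.float64(0.09250245035569947)) 0.06 [-0.25  0.6   1.14  1.87 -0.62  1.08 -0.35]
(np.float64(0.51), np.float64(-0.3207), np.float64(0.09250245035569947)) 0.25 [-0.23  0.5   1.09  1.44 -0.44  1.47 -0.63]
(np.float64(0.51), np.float64(-0.3207), np.float64(0.09250245035569947)) 0.06 [-0.25  0.76  1.13  1.68 -0.74  1.19 -0.42]
(np.float64(0.5996152228366124), np.float64(-0.31238664712980946), np.float64(0.09250245035569947)) 0.25 [-0.14  0.66  1.01  1.2  -0.55  1.55 -0.7 ]
(np.float64(0.5996152228366124), np.float64(-0.31238664712980946), np.float64(0.09250245035569947)) 0.06 [-0.05  0.73  0.75  1.44 -0.52  1.17 -0.7 ]
(0.688, -0.048, np.float64(-1.3543754995475996)) 0.25 [-0.61  0.86  1.35  1.16 -0.84  1.68 -2.42]
(0.688, -0.048, np.float64(-1.3543754995475996)) 0.06 [-0.67  1.09  1.35  1.41 -1.05  1.45 -2.27]
(0.487, 0.344, np.float64(-0.08377580409572781)) 0.25 [-1.13  0.35  0.61  1.45 -0.2   1.41 -2.17]
(0.487, 0.344, np.float64(-0.08377580409572781)) 0.06 [-1.12  0.52  0.6   1.68 -0.33  1.04 -2.07]
 4.6 [ 0.6179 -0.1114  0.2498] op 0.0581 F [-0.5  0.4 -1.3]
grip bottle 6.8 [ 0.6182 -0.1128  0.0649] op 0.034 F [-0.9  1.4  5.5]
up 8.2 [ 0.6172 -0.1125  0.2489] op 0.0343 F [-0.1  0.5 -2.8]
```

```bash
python3 - <<'E'
from h import *
place('bottle',*slot(0),.004)
for n in ('canister','tin'):
    o=OBJ[n]; pick(n,o[0],o[1],o[2] if n!='tin' else py,.012); place(n,*slot(SLOT[n]),.004)
go(.50,-.05,0)
for c in ("top","scene"): cv2.imwrite(f"pics/{c}1.png",eyes.grab_frame(c)["img"])
a=cv2.imread("pics/top1.png")[100:340,90:550];b=cv2.imread("pics/scene1.png")[140:380,60:620]
cv2.imwrite("pics/s1.png",np.vstack([cv2.resize(a,(560,292)),cv2.resize(b,(560,240))]))
st()
E
```

```text
down 11.4 [ 0.5099 -0.3207  0.057 ] op 0.0341 F [-1.6  0.6  1. ]
placed bottle 13.1 [ 0.5096 -0.3202  0.2488] op 0.0581 F [ 0.  -0.5  0.1]
grip canister 16.2 [ 0.6026 -0.0244  0.0599] op 0.0481 F [-0.7  1.4  7.2]
up 17.6 [ 0.6015 -0.0244  0.249 ] op 0.0483 F [-0.4  0.2 -2.9]
down 21.0 [ 0.5996 -0.3123  0.052 ] op 0.048 F [-1.8  1.4  0.5]
placed canister 22.7 [ 0.5992 -0.312   0.2486] op 0.072 F [-0.  -0.7 -0.2]
grip tin 25.9 [0.5895 0.0638 0.0608] op 0.051 F [-2.   1.   5.6]
up 27.4 [0.5885 0.0635 0.249 ] op 0.051 F [-1.3  0.7 -2.5]
down 31.4 [ 0.4203 -0.329   0.0529] op 0.0514 F [-0.1  0.5 -1.2]
placed tin 33.0 [ 0.42   -0.3286  0.249 ] op 0.0761 F [ 0.2  1.4 -0.5]
 34.1 [ 0.4994 -0.0527  0.25  ] op 0.076 F [-0.4 -0.2 -0.5]
```

View pics/s1.png

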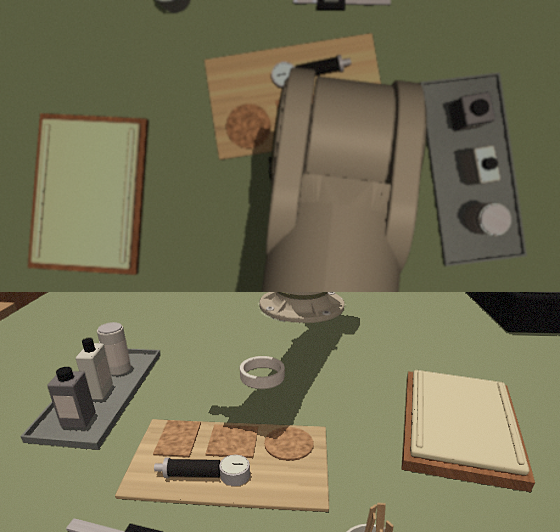

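```bash
python3 - <<'E'
from h import *
f=eyes.grab_frame("top");g=eyes.grab_frame("scene"); M=model()[6:]
x,y,w=PANEL;n=np.array([-np.sin(w),np.cos(w)])
for s in(-1,1): M.append(rect(x+s*.074*n[0],y+s*.074*n[1],w,.22,.01,.037))
a=draw(f,M,s=3)[540:1020,300:680]; b=draw(g,M,s=3)[600:1080,1360:1820]
c=draw(g,M,s=2)[520:700,340:800]
cv2.imwrite("pics/o3.png",np.vstack([np.hstack([a[:400],b[:400,:400]]),np.hstack([c,np.zeros((180,320,3),np.uint8)])]))
E
```

```text
(no output)
```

View pics/o3.png

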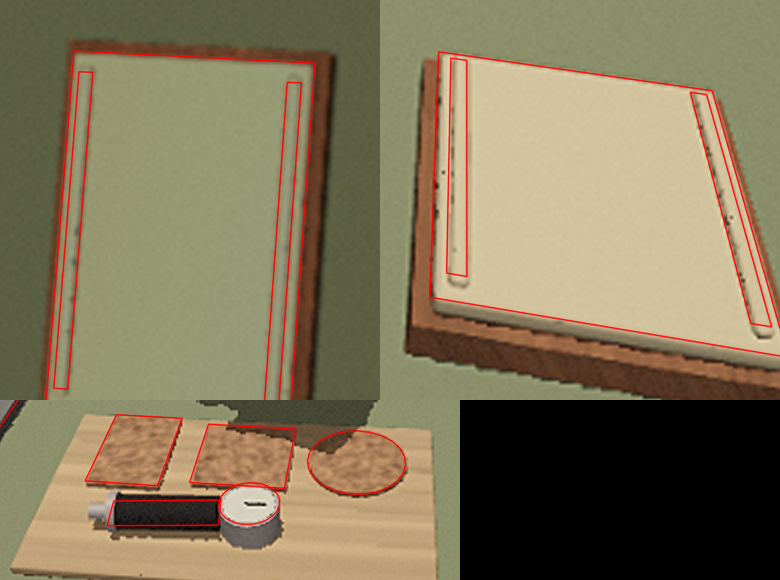

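```bash
python3 - <<'E'
from h import *
x,y=GAUGE[:2]; w=D(-77.6)
hand.grip(.05); go(x,y,w); env.line_to([x,y,.04],.15); env.wait(.2); st()
f0=env.get_obs()["ft_force"][2]; z=.018
while z>.0055:
    env.line_to([x,y,z],.03); F=env.get_obs()["ft_force"][2]-f0
    if F>5: print("touch",z,F); z+=.003; env.line_to([x,y,z],.03); break
    z-=.0015
z=max(z,.007); st("low"); hand.grip(.016,40); st("grip")
env.line_to([x,y,.06],.08); env.wait(.2); st("up")
open("gz","w").write(str(z))
g=eyes.grab_frame("scene")["img"]; cv2.imwrite("pics/g1.png",cv2.resize(g[200:380,180:420],(720,540)))
E
```

```text
37.9 [ 0.6883 -0.048   0.0407] op 0.0499 F [-0.4 -0.5  0.3]
low 40.8 [ 0.6879 -0.048   0.0059] op 0.0502 F [ 0.1  1.2 -0.2]
grip 41.1 [ 0.689  -0.0488  0.0082] op 0.0247 F [-1.9 -0.1 11.1]
up 42.1 [ 0.6876 -0.0479  0.0593] op 0.0248 F [ 0.6 -0.4 -1.7]
```

View pics/g1.png

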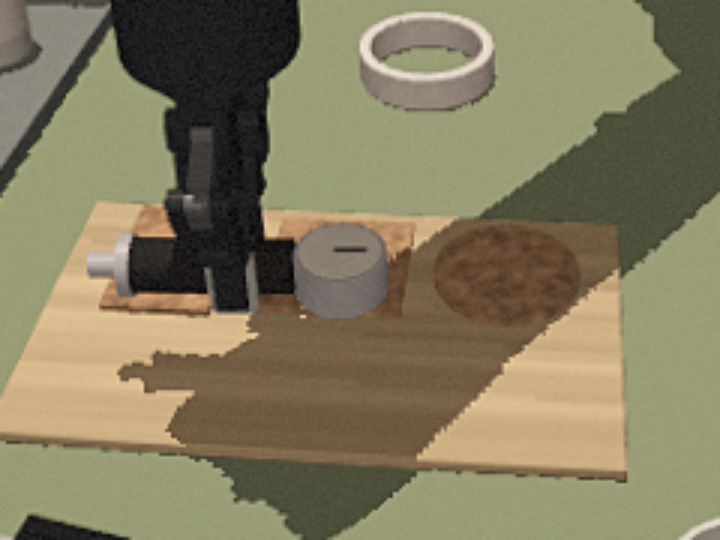

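```bash
python3 - <<'E'
from h import *
x,y,w=PANEL; x+=.001
env.line_to([*GAUGE[:2],.2],.2)
HI0=HI
env.line_to([x,y,.2],.25,ori(w)); st("over")
env.line_to([x,y,.06],.15); env.line_to([x,y,.0340],.03); st("down")
hand.grip(.05); env.wait(.2); env.line_to([x,y,.25],.15); st("released")
go(.5,.0,0)
f=eyes.grab_frame("top");g=eyes.grab_frame("scene"); M=[rect(*PANEL,.25,.172,.032)]
X=np.array(PANEL[:2]);u=np.array([np.cos(w),np.sin(w)])
M+=[rect(*(X+.015*u),w,.08,.026,.045),circ(*(X-.047*u),.022,.054)]
a=draw(f,M,s=3)[540:1020,300:680]; b=draw(g,M,s=3)[600:1080,1360:1820]
cv2.imwrite("pics/p.png",np.hstack([a,b[:,:420]])); st()
E
```

```text
over 44.9 [0.489  0.3423 0.2001] op 0.0247 F [ 0.5  0.2 -2.6]
down 47.0 [0.4882 0.344  0.0342] op 0.0246 F [ 0.1  0.6 -1.2]
released 49.2 [0.4876 0.3438 0.2491] op 0.0499 F [ 0.1 -0.7  0.3]
 50.4 [0.5    0.0021 0.2497] op 0.0501 F [-0.7 -0.1 -0.6]
```

View pics/p.png

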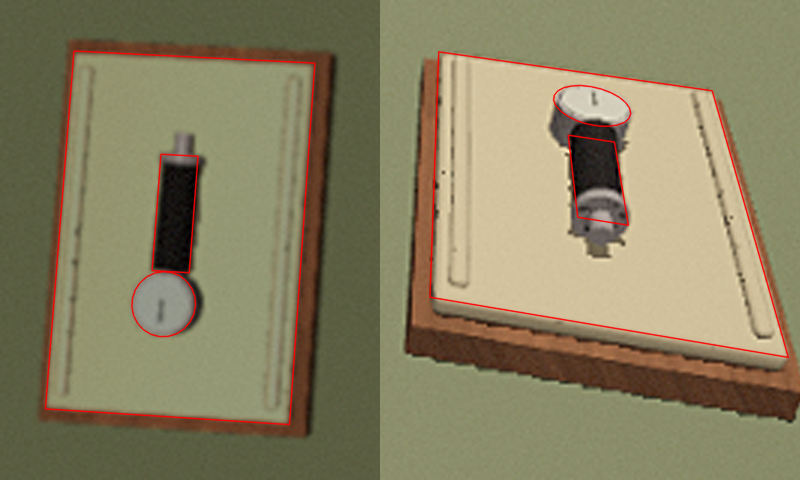

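```bash
python3 - <<'E'
from h import *
for n in ('tin','canister','bottle'):
    pick(n,*slot(SLOT[n]),.004); place(n,*PAD[n],py,.012)
go(.45,-.30,0); env.wait(.3)
for n in OBJ: OBJ[n]=(*PAD[n],py)
f=eyes.grab_frame("top");g=eyes.grab_frame("scene"); M=model()[:9]
cv2.imwrite("pics/e.png",np.vstack([draw(f,M,s=2)[250:510,380:980],draw(g,M,s=2)[380:660,260:860]])); cv2.imwrite("pics/e2.png",g["img"]); st()
E
```

```text
grip tin 53.9 [ 0.4208 -0.329   0.0526] op 0.0514 F [-0.5  1.6  6.8]
up 55.3 [ 0.42   -0.3287  0.2492] op 0.0512 F [ 0.2  0.5 -2.2]
down 59.3 [0.5957 0.0624 0.0609] op 0.0513 F [-0.8  1.1 -1.9]
placed tin 60.9 [0.595  0.0626 0.2489] op 0.076 F [-0.2  0.3 -0.4]
grip canister 64.2 [ 0.6001 -0.3126  0.052 ] op 0.0482 F [-0.4  1.9  5.1]
up 65.7 [ 0.5993 -0.3121  0.2488] op 0.0482 F [ 0.6  0.6 -3.4]
down 69.0 [ 0.6053 -0.0269  0.06  ] op 0.048 F [-2.6  0.8  1.6]
placed canister 70.7 [ 0.605  -0.0268  0.2488] op 0.072 F [-0.4 -0.1 -0.4]
grip bottle 73.8 [ 0.5104 -0.3209  0.0568] op 0.0339 F [-2.1  1.3  6.1]
up 75.2 [ 0.5097 -0.3203  0.249 ] op 0.0339 F [-0.2  0.1 -2.1]
down 78.4 [ 0.6153 -0.1165  0.0649] op 0.0339 F [-1.4  0.5 -1.2]
placed bottle 80.0 [ 0.6149 -0.1162  0.2488] op 0.0581 F [-0.1 -0.   0.2]
 81.3 [ 0.4504 -0.2995  0.2499] op 0.0584 F [-0.2  0.9 -0.2]
```

View pics/e.png

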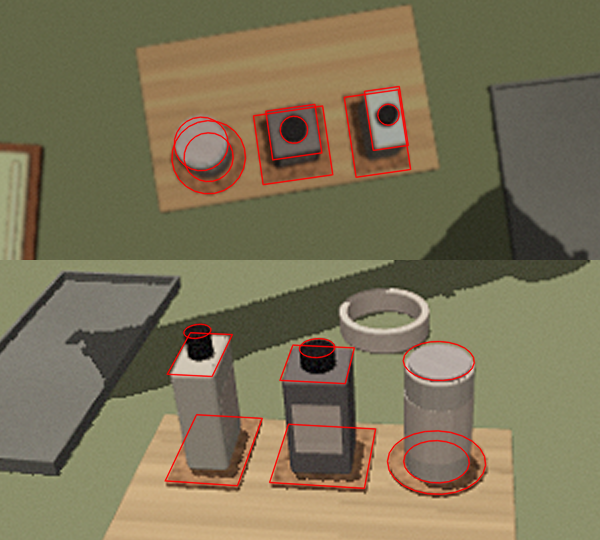

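View pics/e2.png

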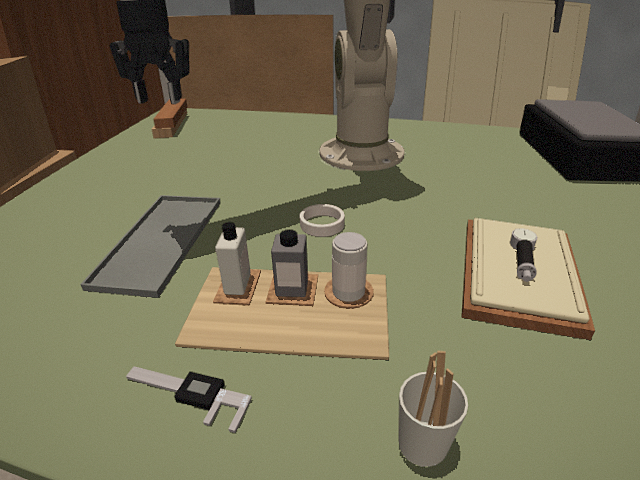

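```bash
python3 -c "
from h import *
order.close_job(); st()"
```

```text
the job is handed in; nothing more can be done
the job is handed in; nothing more can be done
```

I handed the job in at about 81 s of the 149 s allowed; `close_job` gives no verdict, so my own checks are all there is to go on.

1. **Containers out:** I moved the bottle, canister and tin into the side tray. A picture showed all three upright and the gauge still where it lay.
2. **Gauge:** I laid it flat in the middle of the panel, lengthwise between the ribs with the dial towards the robot. It looked to be within about 3 mm of the middle in both cameras.
3. **Containers back:** I stood the tin, canister and bottle back on their own pads. In the final overlays they looked upright and within about 5 mm of the pad centres (15 mm allowed). The bottle showed the largest visible offset, about 3 mm.

While gripping the gauge, the fingertips lightly touched the plywood board (about 11 N); the gauge lifted level. The tape roll looked unmoved in the last scene picture, though I did not measure it. The gripper was clear of everything at hand-in. No check failed; the camera overlays agreed to within a few millimetres.

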